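# Hold the magnifier over the fossil in the specimen box

### The job

The lid of the wooden specimen box hangs half open on its stiff hinge: fold it back until it stands straight up and stays there by itself. Then take the magnifying glass by its handle, carry it over the things in between, and finish still holding it, level and motionless, about two centimetres above the coiled fossil and touching neither it nor the box, lens centred on the fossil and handle pointing straight out over the box's front edge. Leave the specimens and everything else on the desk where they are, and do not let go of the magnifier.

Things in the scene. Friction and masses are not known exactly. Their poses are not given: they have to be found in the camera images.
- box: Wooden specimen box, fixed, 96 mm deep (x) by 216 mm wide (y), 30 mm high without lid, walls 6 mm. Origin at the centre of its underside; -x is its front, facing the robot. Three compartments side by side, centres at y = -70, 0, +70 mm, each 84 (x) by 64 mm (y), floor 12 mm above the desk, hold one specimen each in any order: coiled fossil, six-sided crystal, lump of cubes.
- lid (a joint): Opening angle of the lid in rad: 0 closed, 1.571 straight up, at most 2.1; starts at 0.5 to 0.95. The hinge has dry friction (0.13 N m; 1 to 4 N at the edge moves it), so the lid stays at any angle.
- lid_hinge (a point): Middle of the lid's hinge line, which runs along the box's y on top of its rear (+x) wall: x = +48, z = 30 mm in the box's frame. Wooden lid 96 mm from hinge to front edge, 216 mm wide, 12 mm thick. Its inner front edge lies 96 mm from the hinge, at (-cos, +sin) of the lid angle in the box's x and z; upright, its inner face is in the plane of the hinge, its edge 126 mm above the desk. Turns with the lid
- magnifier: Magnifying glass, 110 g, lying flat on the desk. Black round lens frame 64 mm across and 12 mm thick with a clear lens, short steel neck, straight black handle 100 mm long, 20 mm wide, 18 mm thick. Undersides of frame and handle are level. Origin on the underside, below the lens centre; x points from the handle to the lens, z up. Handle runs from x = -51 to x = -151 mm.
- magnifier_lens (a point): Centre of the magnifier's lens, 6 mm above the underside of the frame; axes as the magnifier's.
- magnifier_handle (a point): Point to grip on the magnifier's handle, 85 mm behind the lens centre, at half the handle's thickness (9 mm above its underside); axes as the magnifier's.
- fossil_center (a point): Middle of the coiled (snail-like spiral) stone fossil, about 45 mm across and 14 mm thick, lying flat and loose in one of the three compartments; its top is 7 mm above this point, 26 mm above the desk.
- fossil: The same coiled fossil; origin at the centre of its underside.
- quartz: Loose crystal in another compartment, six-sided bar 54 mm long, 20 mm thick, lying; origin at its underside. Leave alone.
- pyrite: Loose lump of three grown-together cubes in the remaining compartment, about 40 mm across, 20 mm high; origin at its underside. Leave alone.
- rack: Moulded grey plastic pencil rack, loose, 130 mm (x) by 72 mm (y), two combs with slots, 51 mm high, between the magnifier and the box; origin at the centre of its underside. Leave alone.
- pencil1: Graphite pencil, 175 mm long, 7 mm thick, lying along the rack's x in its slots; origin under its middle. Leave alone.
- pencil2: The other pencil in the rack. Leave alone.
- jar: Glass jar of marbles with metal twist cap, 68 mm across, 92 mm high, loose, beyond the rack; origin at the centre of its underside. Leave alone.
- stapler: Chrome stapler, 135 mm long (x), 36 mm wide, about 58 mm high, loose, to the left of the box; origin at the centre of its underside. Leave alone.
- abacus: Small wooden abacus lying flat, 80 mm (x) by 190 mm (y), 18 mm high, loose, beyond the magnifier; origin at the centre of its underside. Leave alone.
Things that resemble listed ones, but are neither listed nor needed, are in the scene too. Leave any green look-alike of the fossil alone.

How it is judged:
On the way:
1. the lid stands straight up (within 9 degrees) (value of joint lid between 1.41 and 1.73 rad), for 0.3 s.
At the end, for the whole second after the job is handed in: Through the last second: lid at 90 ±9 degrees, untouched; magnifier held still in the gripper, level within 9 degrees, lens within 12 mm of the fossil's centre from above, its underside 8 to 32 mm above the fossil, handle within 15 degrees of the box's x axis, touching no box or specimen (all of step 1 and horizontal distance between magnifier_lens and fossil_center below 0.012 m and height (world z) of magnifier_lens between 0.04 and 0.064 m and angle between magnifier_lens's own z axis and vertical below 0.16 rad and angle between the x axis of magnifier_lens and the x axis of box, either way round below 0.26 rad and contact force between the fingers and magnifier above 1 N and contact force between magnifier and box below 0.05 N and contact force between magnifier and fossil below 0.05 N and contact force between magnifier and quartz below 0.05 N and contact force between magnifier and pyrite below 0.05 N and contact force between each of the arm, the fingers and box below 0.2 N and linear speed of magnifier below 0.02 m/s); the arm keeps its last pose, push and grip.
It fails at once if the rack, a pencil, the jar, the stapler or the abacus is shifted by more than 20 mm (distance of any of rack, pencil1, pencil2, jar, stapler, abacus from where it was at the start of the episode above 0.02 m).
It fails at once if a specimen is shifted by more than 10 mm (distance of any of fossil, quartz, pyrite from where it was at the start of the episode above 0.01 m).
It also fails if it takes over 67 s, if anything falls off the work surface, if the arm or the gripper's body presses on something with over 40 N, if the wrist force passes 120 N, or if a joint passes its speed limit or range.

### The arm

A 7-joint arm with a two-finger parallel gripper is mounted at the origin on the work surface. World frame = base frame: x ahead of the robot, y to its left, z up, the work surface at z = 0. Lengths are in m, angles in rad, forces in N, time in s.
With the tool pointing down it reaches from about 0.425 to 0.875 m from the base axis. Payload 4.7 kg.
Tool frame: the origin (TCP) lies on the centre line of the jaws, within the pads' length; the fingertips stand 8 mm ahead of it and the grasp point (between the pads) lies 11 mm behind it; z points along the fingers, y is the direction in which the jaws open and shut (so a half turn about z gives the same grasp; the last joint's range is limited). The gripper opens to 87 mm and grips with 3 to 60 N. Pads are 19 mm wide; open, the fingers measure 117 mm over their backs; the gripper's body (75 mm by 190 mm) begins 51 mm behind the grasp point.
Start: joints at [-1.168, 0.321, -0.07, 1.45, 0.023, 1.371, -0.057], TCP at [0.246, 0.601, 0.231] pointing down, gripper open.
Joint ranges: [-2.86, 2.86], [-0.3, 2.09], [-1.38, 1.24], [0.06, 2.45], [-1.56, 4.7], [0.09, 2.05], [-2.69, 2.69]. Speed limits (rad/s): [2.57, 2.57, 3.14, 3.14, 3.14, 3.14, 3.14].

### API

Orientations are given as a rotation vector (axis times angle).
In Python, from bench import ctrl, cams, workorder gives the robot as it stands. The module is installed in compiled form; this text tells all that it offers.
- The arm moves only by the tool carry_out, never from a script. Its argument "rows" is a list of rows, each an object with "offset": the shift along the tool's x, y, z in m, a list of three; "rot": the turn, a rotation vector about the tool's x, y, z in degrees, a list of three; "gripper": the opening, from 0 (shut) to 1 (fully open). In form: [{"offset": [dx, dy, dz], "rot": [rx, ry, rz], "gripper": gripper}, ...]. A call has 1 to 10 rows; each row shifts and turns the commanded pose from where the row before left it, along the tool's axes as they then stand; what a row does not reach is not made up. A row lasts 1/8 s, in which the tool goes at most 62.5 mm and 10.7 degrees, less where a joint would pass 70% of its speed; a pose out of reach is approached as far as the arm can. A call is refused whole if a number of a shift passes 0.0625 or a number of a turn 10.7, either way. A call with a gripper value outside its range is refused whole. The fingers move at their own pace and stop on an object; "grip_force" is the grip in N (left out, the last holds). Time passes only in rows, so rows that do not move let the fingers close. It gives the time, the measured TCP pose, the force and the opening at its end, in the units of the state.
- ctrl.get_state(): the state, without advancing time (a new reading comes with each control period).
- cams.get_image(name): name is "side" or "top" or "wrist"; returns a dict with "img" (480x640x3 uint8, red, green, blue), "vfov" (degrees; the focal length in pixels is half the picture's height over the tangent of half this angle, whatever the lens; pixels are square), "cx", "cy" (the principal point, pixels), "R" (3x3) and "t" (3): a world point X has camera coordinates R X + t. Camera axes: x right, y down, z forward; pixel columns grow to the right and rows downward; lengths in m; the calibration is good to about 2 mm. A picture is of the moment at which its call begins. There is no depth.
- workorder.close_job(): hands the job in, once; it reports no verdict.
The state is a dict: "time": time; "joint_positions": joint angles; "qd": joint speeds; "joint_torque": joint torques, N m; "position": TCP position; "tool_rot": TCP orientation; "ft_force": force on the tool from outside, world axes, zero at the start; "torque": the same for the moment, N m; "grip_width": opening from 0.0 (shut) to 1.0 (fully open).
Only numpy, scipy, OpenCV 4.12 (cv2) and the standard library are available. Lean on these libraries where they do the work, as an engineer would, in place of code of your own. Each camera call takes 0.05 s, during which the arm holds its last target.

## Working session

There is one attempt and no reset: what is moved stays moved. The work goes in short steps, Python scripts to look and compute and a tool call to move; the robot and the scene stay as the last step left them, time stands still between calls to the robot, and variables do not carry over. Pictures are saved under pics/ and viewed, and the job is handed in when it is done.

Besides the shell and the picture viewer there is one more tool, called after "Call:" by a JSON object that holds its "api" and its "payload". carry_out: Moves the arm, as the interface text tells. Its arguments: {"type":"object","properties":{"rows":{"type":"array"},"grip_force":{"type":"number"}},"required":["rows"]}

```bash
mkdir -p pics; cat > h.py <<'E'
import numpy as np, cv2
from scipy.spatial.transform import Rotation as Ro
from bench import ctrl, cams, workorder
def grab(name,fn):
    d=cams.get_image(name); cv2.imwrite('pics/'+fn+'.png',cv2.cvtColor(d['img'],cv2.COLOR_RGB2BGR))
    np.savez('pics/'+fn+'.npz',**d); return d
def load(fn): return np.load('pics/'+fn+'.npz')
def K(d):
    f=240/np.tan(np.radians(float(d['vfov']))/2); return f,float(d['cx']),float(d['cy'])
def cast(d,u,v,z):
    f,cx,cy=K(d); R=d['R'];t=d['t']; c=-R.T@t; r=R.T@np.array([(u-cx)/f,(v-cy)/f,1]); return c+r*(z-c[2])/r[2]
def proj(d,X):
    f,cx,cy=K(d); p=d['R']@np.array(X)+d['t']; return cx+f*p[0]/p[2],cy+f*p[1]/p[2]
def st():
    s=ctrl.get_state(); print(s['time'],np.round(s['position'],4),np.round(s['tool_rot'],3),np.round(s['ft_force'],2),s['grip_width'])
    print(np.round(Ro.from_rotvec(s['tool_rot']).as_matrix(),3)); return s
E
python3 - <<'E'
from h import *
s=st(); print(s)
for n in ('side','top','wrist'):
    d=grab(n,n+'0'); print(n,d['vfov'],d['cx'],d['cy'],-d['R'].T@d['t'],d['R'])
E
```

```text
0.0 [0.2462 0.601  0.2294] [-6.070e-01 -3.082e+00  3.000e-03] [ 0.08 -0.84 -0.18] 1.0022271804218181
[[-0.925  0.379 -0.001]
 [ 0.379  0.925 -0.002]
 [-0.    -0.002 -1.   ]]
{'time': 0.0, 'joint_positions': array([-1.16791711,  0.32183531, -0.07007518,  1.45168719,  0.02260243,
        1.37079136, -0.05691598]), 'qd': array([-0.00208323,  0.00077392, -0.00181148,  0.00049847,  0.00041758,
       -0.00190556,  0.00127595]), 'joint_torque': array([-9.02982538e-04, -4.91270900e+01, -4.04385868e-01, -3.12528098e+01,
       -6.38859300e-02,  4.36129177e-02,  1.76507710e-04]), 'position': array([0.24623446, 0.60096812, 0.22944731]), 'tool_rot': array([-6.06791840e-01, -3.08215775e+00,  3.00827427e-03]), 'ft_force': array([ 0.08397919, -0.83537768, -0.17628402]), 'torque': array([ 4.62587304e-05, -2.30808564e-02, -1.99635042e-02]), 'grip_width': 1.0022271804218181}
side 53.56471580016934 329.07005181913473 240.49707220551954 [0.4629081  0.77615244 0.55516026] [[-0.98639997 -0.16370706 -0.01466611]
 [-0.08109201  0.56233525 -0.82292354]
 [ 0.14296566 -0.81054245 -0.56796281]]
top 43.98446851404853 312.33662209868834 241.4258739618444 [0.43203841 0.07461369 1.16015067] [[-4.62177880e-03 -9.99674139e-01  2.51048875e-02]
 [-9.89557456e-01  9.55314000e-04 -1.44135797e-01]
 [ 1.44064846e-01 -2.55088924e-02 -9.89239413e-01]]
wrist 62.68717811457613 319.3638952644994 235.68352346286738 [0.17632381 0.62896956 0.38400131] [[ 0.37958155  0.92515765 -0.00107891]
 [ 0.88966588 -0.36469926  0.27475273]
 [ 0.25379612 -0.10525094 -0.96151431]]
```

View pics/top0.png

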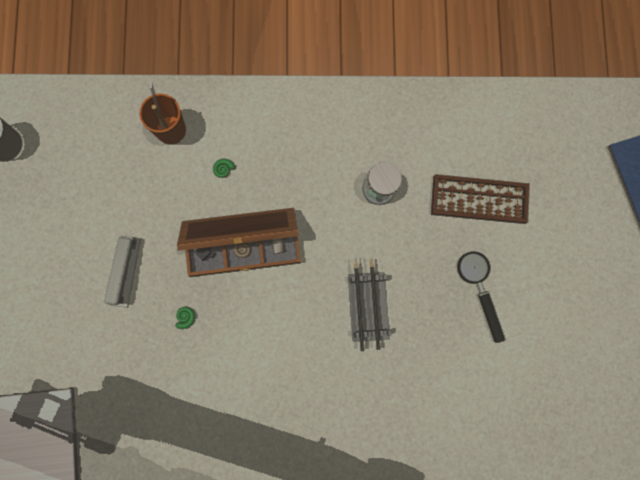

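View pics/side0.png

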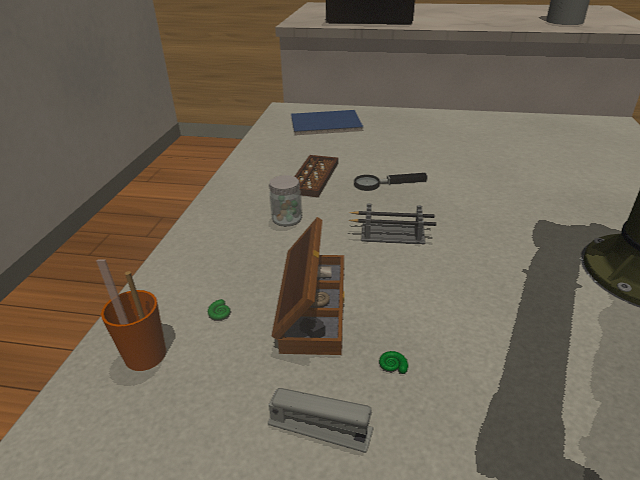

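View pics/wrist0.png

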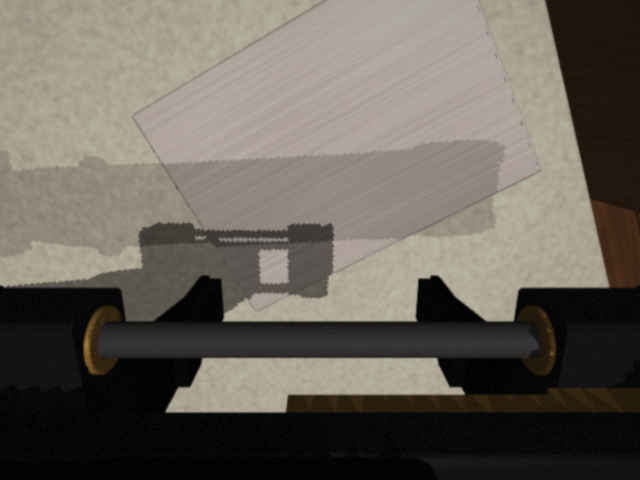

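The top view shows the box around (240,245) with the fossil in the middle compartment at (242,250). The magnifier's lens is at (474,267), with its handle end at (499,340). The rack is at (368,305), and the green look-alikes are at (224,168) and (185,318). I'll zoom in to measure.

```bash
python3 - <<'E'
import cv2
a=cv2.imread('pics/top0.png')
cv2.imwrite('pics/z1.png',cv2.resize(a[195:290,165:315],None,fx=5,fy=5,interpolation=cv2.INTER_CUBIC))
cv2.imwrite('pics/z2.png',cv2.resize(a[240:360,340:520],None,fx=4.4,fy=4.4,interpolation=cv2.INTER_CUBIC))
b=cv2.imread('pics/side0.png')
cv2.imwrite('pics/z3.png',cv2.resize(b[210:365,260:360],None,fx=3.8,fy=3.8,interpolation=cv2.INTER_CUBIC))
E
```

```text
(no output)
```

View pics/z1.png

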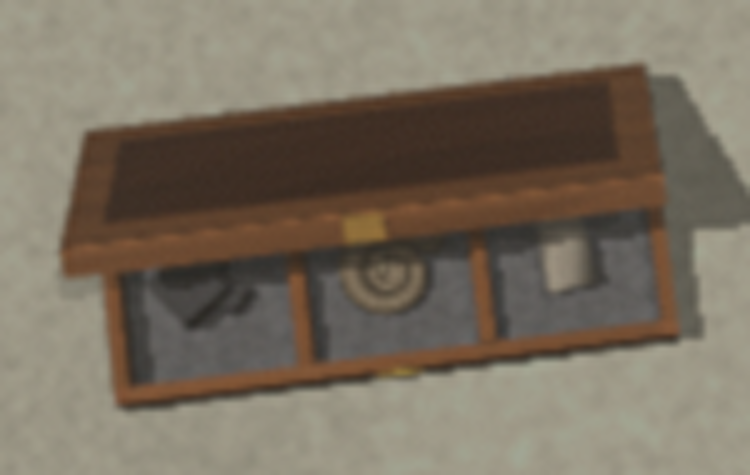

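View pics/z2.png

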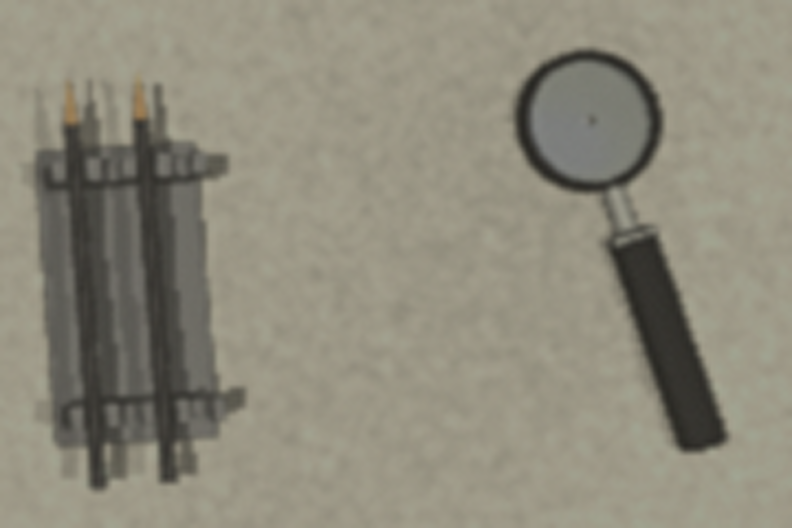

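View pics/z3.png

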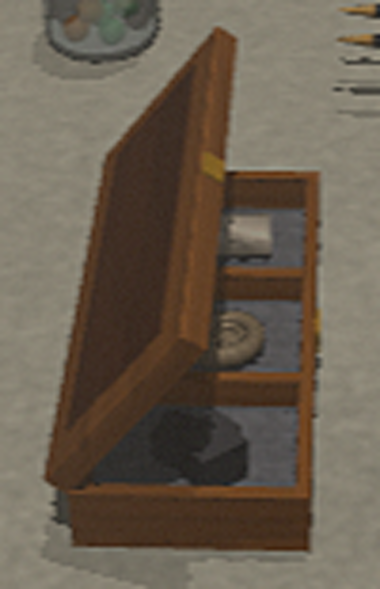

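```bash
python3 - <<'E'
from h import *
T=load('top0');S=load('side0')
t=lambda u,v:(u/5+165,v/5+195); s=lambda u,v:(u/3.8+260,v/3.8+210); m=lambda u,v:(u/4.4+340,v/4.4+240)
FL=cast(T,*t(119,400),.03);FR=cast(T,*t(678,330),.03);print('front top',FL,FR,np.linalg.norm(FL-FR))
SL=cast(S,*s(310,490),.03);SR=cast(S,*s(319,172),.03);print('front side',SL,SR,np.linalg.norm(SL-SR))
for a,b in ((FL,FR),(SL,SR)):
    e=(a-b)[:2]; e/=np.linalg.norm(e); yaw=np.arctan2(-e[0],e[1]); ex=np.array([np.cos(yaw),np.sin(yaw)])
    print('yaw',np.degrees(yaw),'centre',(a+b)[:2]/2+.048*ex)
def tri(a,b):
    P=[]
    for d in (T,S):
        f,cx,cy=K(d);P.append(np.array([[f,0,cx],[0,f,cy],[0,0,1]])@np.c_[d['R'],d['t']])
    X=cv2.triangulatePoints(P[0],P[1],np.array(a,float),np.array(b,float)).ravel();return X[:3]/X[3]
for n,a,b in (('in L',(63,273),(205,347)),('in R',(665,203),(237,40)),('out L',(62,250),(182,338)),('out R',(663,178),(218,28))):
    print(n,tri(t(*a),s(*b)))
print('fossil',cast(T,*t(385,272),.026),cast(S,*s(235,336),.026))
l=cast(T,*m(590,120),.012);print('lens',l)
h0=cast(T,*m(634,240),.015);h1=cast(T,*m(702,445),.015);print('handle',h0,h1,np.linalg.norm(h1-h0),np.degrees(np.arctan2(*(h0-h1)[1::-1])), np.degrees(np.arctan2(*(l-h1)[1::-1])))
print('rack',cast(T,*m(128,295),.04), 'jar top',cast(T,384,178,.092),'stap',cast(T,124,271,.05))
print('pencil ends',cast(T,*m(140,80),.05),cast(T,*m(168,480),.05),cast(T,*m(97,487),.05))
print('stap corners',cast(T,133,238,.05),cast(T,122,305,.05))
E
```

```text
front top [0.53249334 0.28017654 0.03      ] [0.55881865 0.06809787 0.03      ] 0.21370630589846212
front side [0.53415715 0.27965647 0.03      ] [0.55979591 0.07042936 0.03      ] 0.21079214005197375
yaw 7.075926206191121 centre [0.59329041 0.18005006]
yaw 6.986214277775195 centre [0.59462015 0.18088118]
in L [0.57147598 0.28725097 0.10663832]
in R [0.59715522 0.07318728 0.10446997]
out L [0.57956707 0.28722078 0.10986759]
out R [0.60548451 0.07393181 0.11072519]
fossil [0.58186738 0.18051334 0.026     ] [0.58021357 0.19030466 0.026     ]
lens [ 0.54789724 -0.27096253  0.012     ]
handle [ 0.49451051 -0.28722723  0.015     ] [ 0.40535427 -0.31291886  0.015     ] 0.09278412918387946 16.075080985809972 16.4013499546522
rack [ 0.47041296 -0.06041504  0.04      ] jar top [ 0.70613757 -0.08620466  0.092     ] stap [0.53846142 0.39666628 0.05      ]
pencil ends [ 0.56167674 -0.06605458  0.05      ] [ 0.39286247 -0.07460526  0.05      ] [ 0.39013974 -0.04471554  0.05      ]
stap corners [0.60053026 0.38244264 0.05      ] [0.47553753 0.397765   0.05      ]
```

Call:
{"api": "carry_out", "payload": {"rows": [{"offset": [-0.02, -0.015, 0], "rot": [0, 0, 0], "gripper": 0}, {"offset": [-0.04, -0.031, 0], "rot": [0, 0, 0], "gripper": 0}, {"offset": [-0.04, -0.031, 0], "rot": [0, 0, 0], "gripper": 0}, {"offset": [-0.04, -0.031, 0], "rot": [0, 0, 0], "gripper": 0}, {"offset": [-0.04, -0.031, 0], "rot": [0, 0, 0], "gripper": 0}, {"offset": [-0.04, -0.031, 0], "rot": [0, 0, 0], "gripper": 0}, {"offset": [-0.04, -0.031, 0], "rot": [0, 0, 0], "gripper": 0}, {"offset": [-0.04, -0.031, 0], "rot": [0, 0, 0], "gripper": 0}, {"offset": [-0.04, -0.031, 0], "rot": [0, 0, 0], "gripper": 0}, {"offset": [-0.04, -0.031, 0], "rot": [0, 0, 0], "gripper": 0}], "grip_force": 20}}

```text
time: 1.4
position: [0.4871, 0.1839, 0.2305]
tool_rot: [0.607, 3.082, 0.0]
ft_force: [0.6, 0.7, -0.6]
grip_width: 0.017
```

Call:
{"api": "carry_out", "payload": {"rows": [{"offset": [0, 0, 0], "rot": [0, 0, 10], "gripper": 0}, {"offset": [0, 0, 0], "rot": [0, 0, 10], "gripper": 0}, {"offset": [0, 0, 0], "rot": [0, 0, 10], "gripper": 0}, {"offset": [0, 0, 0], "rot": [0, 0, 10], "gripper": 0}, {"offset": [0, 0, 0], "rot": [0, 0, 10], "gripper": 0}, {"offset": [0, 0, 0], "rot": [0, 0, 10], "gripper": 0}, {"offset": [0, 0, 0], "rot": [0, 0, 10], "gripper": 0}, {"offset": [0, 0, 0], "rot": [0, 0, 10], "gripper": 0}, {"offset": [0, 0, 0], "rot": [0, 0, 10], "gripper": 0}, {"offset": [0, 0, 0], "rot": [0, 0, 10], "gripper": 0}]}}

```text
time: 2.65
position: [0.4864, 0.1853, 0.2303]
tool_rot: [-2.756, -1.509, 0.001]
ft_force: [0.1, -0.0, 0.6]
grip_width: 0.004
```

Call:
{"api": "carry_out", "payload": {"rows": [{"offset": [0, 0, 0], "rot": [0, 0, 10], "gripper": 0}, {"offset": [0, 0, 0], "rot": [0, 0, 10], "gripper": 0}, {"offset": [0, 0, 0], "rot": [0, 0, 10], "gripper": 0}, {"offset": [0, 0, 0], "rot": [0, 0, 10], "gripper": 0}, {"offset": [0, 0, 0], "rot": [0, 0, 10], "gripper": 0}, {"offset": [0, 0, 0], "rot": [0, 0, 0], "gripper": 0}, {"offset": [0, 0, 0], "rot": [0, 0, 0], "gripper": 0}]}}

```text
time: 3.52
position: [0.4865, 0.1854, 0.2305]
tool_rot: [3.134, 0.216, -0.0]
ft_force: [-0.7, -0.7, 0.3]
grip_width: 0.006
```

```bash
cat >> h.py <<'E'
def goal(p,yaw_x,s=None):
    "offset (tool axes) and rotvec (tool, deg) from measured pose to TCP p, tool down, tool x at world yaw_x deg"
    s=s or ctrl.get_state(); R=Ro.from_rotvec(s['tool_rot']).as_matrix()
    x=np.array([np.cos(np.radians(yaw_x)),np.sin(np.radians(yaw_x)),0]);z=np.array([0,0,-1.]);G=np.c_[x,np.cross(z,x),z]
    print('rot',np.round(np.degrees(Ro.from_matrix(R.T@G).as_rotvec()),2),'off(before rot)',np.round(R.T@(np.array(p)-s['position']),4),'off(after)',np.round(G.T@(np.array(p)-s['position']),4))
E
python3 - <<'E'
from h import *
s=st(); print(s['joint_positions'])
goal([.5476,.1344,.096],7)
grab('wrist','wrist1')
E
```

```text
3.525 [0.4865 0.1854 0.2305] [ 3.134  0.216 -0.   ] [-0.69 -0.73  0.34] 0.005659535066058863
[[ 0.991  0.137 -0.   ]
 [ 0.137 -0.991 -0.   ]
 [-0.     0.    -1.   ]]
[-0.72817621  0.04035238  0.32335074  1.78047698 -0.0132499   1.32303395
 -1.83491517]
rot [0.   0.01 0.89] off(before rot) [0.0535 0.0589 0.1344] off(after) [0.0544 0.058  0.1345]
```

View pics/wrist1.png

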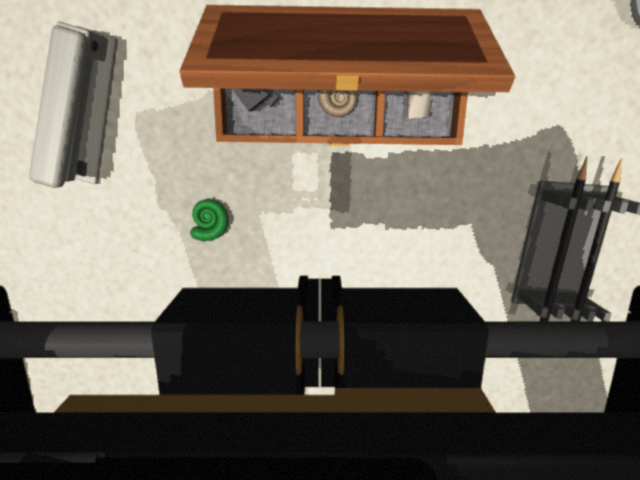

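The wrist view shows the closed fingertips at (320,290), the lid's front edge at row 80, and the fossil at (339,98). Next I'll line up in front of the lid, off the clasp.

Call:
{"api": "carry_out", "payload": {"rows": [{"offset": [0, 0, 0], "rot": [0, 0, 0.9], "gripper": 0}, {"offset": [0.005, 0.02, 0.04], "rot": [0, 0, 0], "gripper": 0}, {"offset": [0.005, 0.02, 0.05], "rot": [0, 0, 0], "gripper": 0}, {"offset": [0.005, 0.018, 0.0445], "rot": [0, 0, 0], "gripper": 0}, {"offset": [0.02, 0, 0], "rot": [0, 0, 0], "gripper": 0}, {"offset": [0.02, 0, 0], "rot": [0, 0, 0], "gripper": 0}, {"offset": [0, 0, 0], "rot": [0, 0, 0], "gripper": 0}]}}

```text
time: 4.45
position: [0.5491, 0.1343, 0.0959]
tool_rot: [3.135, 0.187, 0.001]
ft_force: [0.5, -0.5, -0.2]
grip_width: 0.009
```

```bash
python3 - <<'E'
from h import *
s=st(); goal([.6468-.01*.9925,.1466-.00122,.096],7)
grab('side','side1')
E
```

```text
4.45 [0.5491 0.1343 0.0959] [3.135e+00 1.870e-01 1.000e-03] [ 0.54 -0.46 -0.15] 0.0087855836885634
[[ 0.993  0.119  0.   ]
 [ 0.119 -0.993 -0.001]
 [ 0.     0.001 -1.   ]]
rot [ 0.04 -0.02 -0.19] off(before rot) [ 0.0885 -0.0006 -0.    ] off(after) [ 0.0885 -0.0003 -0.0001]
```

View pics/side1.png

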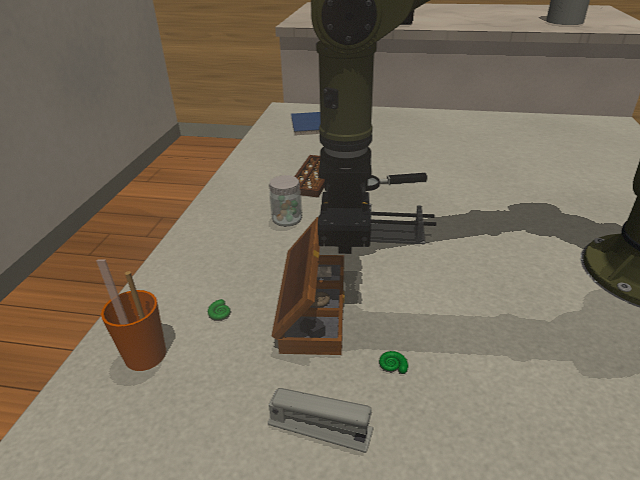

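The fingers stand in front of the lid edge near (345,250), clear of it. Now a slow push.

Call:
{"api": "carry_out", "payload": {"rows": [{"offset": [0.01, 0, 0], "rot": [0, 0, 0], "gripper": 0}, {"offset": [0.01, 0, 0], "rot": [0, 0, 0], "gripper": 0}, {"offset": [0.008, 0, 0], "rot": [0, 0, 0], "gripper": 0}, {"offset": [0.008, 0, 0], "rot": [0, 0, 0], "gripper": 0}, {"offset": [0.008, 0, 0], "rot": [0, 0, 0], "gripper": 0}, {"offset": [0.008, 0, 0], "rot": [0, 0, 0], "gripper": 0}, {"offset": [0.008, 0, 0], "rot": [0, 0, 0], "gripper": 0}, {"offset": [0.008, 0, 0], "rot": [0, 0, 0], "gripper": 0}, {"offset": [0, 0, 0], "rot": [0, 0, 0], "gripper": 0}]}}

```text
time: 5.62
position: [0.6168, 0.1424, 0.096]
tool_rot: [3.136, 0.187, 0.002]
ft_force: [-0.1, -0.6, -0.1]
grip_width: 0.007
```

```bash
python3 - <<'E'
from h import *
s=st(); grab('side','side2')
a=cv2.imread('pics/side2.png'); cv2.imwrite('pics/z4.png',cv2.resize(a[180:370,230:380],None,fx=3,fy=3))
E
```

```text
5.625 [0.6168 0.1424 0.096 ] [3.136e+00 1.870e-01 2.000e-03] [-0.07 -0.62 -0.1 ] 0.007463087269971357
[[ 0.993  0.119  0.002]
 [ 0.119 -0.993 -0.   ]
 [ 0.002  0.    -1.   ]]
```

View pics/z4.png

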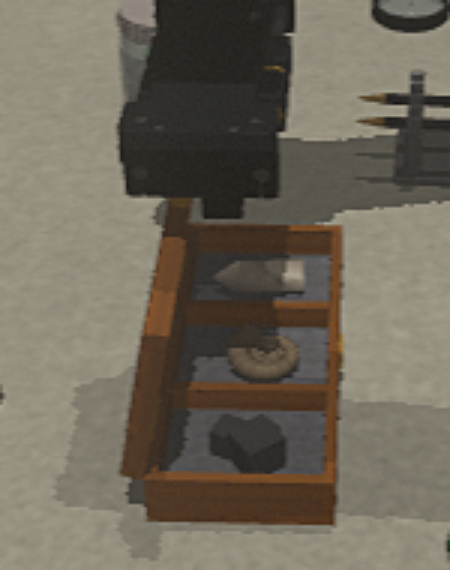

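Call:
{"api": "carry_out", "payload": {"rows": [{"offset": [0.006, 0, 0], "rot": [0, 0, 0], "gripper": 0}, {"offset": [0.006, 0, 0], "rot": [0, 0, 0], "gripper": 0}, {"offset": [0.006, 0, 0], "rot": [0, 0, 0], "gripper": 0}, {"offset": [0, 0, 0], "rot": [0, 0, 0], "gripper": 0}, {"offset": [-0.02, 0, 0], "rot": [0, 0, 0], "gripper": 0}, {"offset": [-0.04, 0, 0], "rot": [0, 0, 0], "gripper": 0}, {"offset": [-0.05, 0, -0.03], "rot": [0, 0, 0], "gripper": 0}, {"offset": [-0.05, 0, -0.05], "rot": [0, 0, 0], "gripper": 0}, {"offset": [0, 0.05, -0.03], "rot": [0, 0, 0], "gripper": 0}, {"offset": [0, 0.05, -0.03], "rot": [0, 0, 0], "gripper": 0}]}}

```text
time: 6.92
position: [0.4923, 0.0264, 0.2319]
tool_rot: [-3.135, -0.191, -0.004]
ft_force: [0.5, 0.4, -0.0]
grip_width: 0.006
```

```bash
python3 - <<'E'
from h import *
s=st(); grab('side','side3');grab('top','top3')
a=cv2.imread('pics/side3.png'); cv2.imwrite('pics/z5.png',cv2.resize(a[200:370,230:380],None,fx=3.5,fy=3.5,interpolation=cv2.INTER_CUBIC))
a=cv2.imread('pics/top3.png'); cv2.imwrite('pics/z6.png',cv2.resize(a[185:290,165:315],None,fx=5,fy=5,interpolation=cv2.INTER_CUBIC))
E
```

```text
6.925 [0.4923 0.0264 0.2319] [-3.135 -0.191 -0.004] [ 0.5   0.37 -0.03] 0.006109482422587766
[[ 0.993  0.121  0.003]
 [ 0.121 -0.993  0.001]
 [ 0.003 -0.001 -1.   ]]
```

View pics/z5.png

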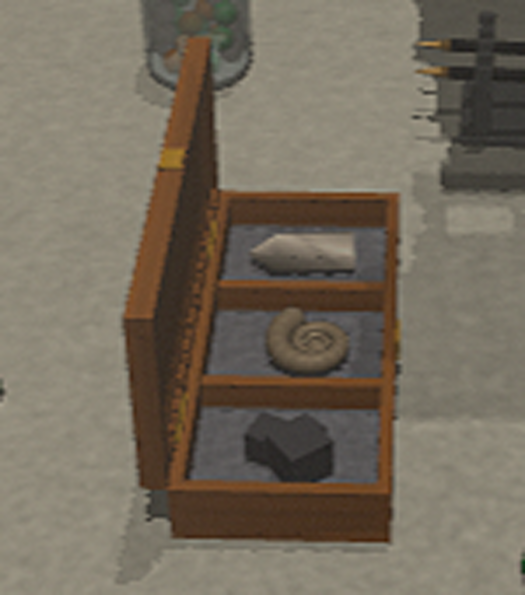

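View pics/z6.png

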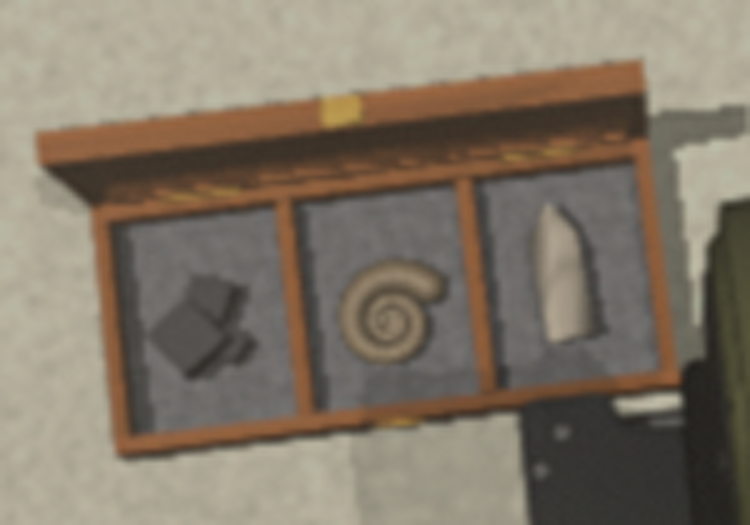

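The lid now looks upright. The fossil is fully visible in the middle compartment at about (390,316) in the zoom. Measuring both.

```bash
python3 - <<'E'
from h import *
T=load('top3');S=load('side3')
t=lambda u,v:(u/5+165,v/5+185); s=lambda u,v:(u/3.5+230,v/3.5+200)
def tri(a,b):
    P=[]
    for d in (T,S):
        f,cx,cy=K(d);P.append(np.array([[f,0,cx],[0,f,cy],[0,0,1]])@np.c_[d['R'],d['t']])
    X=cv2.triangulatePoints(P[0],P[1],np.array(a,float),np.array(b,float)).ravel();return X[:3]/X[3]
c=np.array([.594,.1805]);ex=np.array([np.cos(.1225),np.sin(.1225)]);ey=np.array([-ex[1],ex[0]])
for n,a,b in (('in L',(50,165),(155,320)),('in R',(643,97),(213,38)),('out L',(37,133),(125,318)),('out R',(641,62),(188,40))):
    X=tri(t(*a),s(*b)); d=X[:2]-c; print(n,X,'box',d@ex,d@ey,'ang',np.degrees(np.arctan2(X[2]-.03,.048-d@ex)))
for p in (cast(T,*t(388,320),.026),cast(T,*t(393,310),.022),cast(S,*s(315,338),.026),cast(S,*s(309,343),.019)):
    d=p[:2]-c; print(p,'box',d@ex,d@ey)
# box corners again
for u,v in ((122,443),(678,375),(97,205),(640,142)): 
    p=cast(T,*t(u,v),.03); d=p[:2]-c; print('corner',p,d@ex,d@ey)
# fossil blob by colour
for nm,D,z in (('top3',T,.022),('side3',S,.022)):
    im=cv2.cvtColor(cv2.imread('pics/%s.png'%nm),cv2.COLOR_BGR2HSV)
    m=cv2.inRange(im,(8,45,80),(30,140,255)); m2=np.zeros_like(m)
    u,v=[int(q) for q in proj(D,[.582,.18,.022])]; m2[v-14:v+15,u-14:u+15]=m[v-14:v+15,u-14:u+15]
    n,l,stt,ce=cv2.connectedComponentsWithStats(m2); i=1+np.argmax(stt[1:,4]); print(nm,stt[i],ce[i],cast(D,*ce[i],z))
E
```

```text
in L [0.62627945 0.29064091 0.12065806] box 0.04549609679237468 0.10537119613272157 ang 88.4179386045585
in R [0.65067039 0.08107425 0.12450657] box 0.04409649816864032 -0.10560545652828238 ang 87.6347981149924
out L [0.63715611 0.294865   0.12391414] box 0.056807404742596664 0.10823456584921226 ang 95.35761152786418
out R [0.66367408 0.08179421 0.1226931 ] box 0.05709072354774001 -0.10647985634920919 ang 95.60127717134755
[0.58264048 0.17937401 0.026     ] box -0.011411982137989881 0.00027051246502462155
[0.58705829 0.17786843 0.022     ] box -0.007211250999939729 -0.001763614396283704
[0.58408172 0.18619684 0.026     ] box -0.00914783589243163 0.006866102126301665
[0.58790165 0.18239264 0.019     ] box -0.0058213800721538716 0.002623637427972529
corner [0.53515349 0.27911068 0.03      ] -0.04635590953767424 0.10506240303757783
corner [0.56074242 0.06809445 0.03      ] -0.04674362377954326 -0.10749933888750497
corner [0.62678014 0.29095567 0.03      ] 0.04603149886904094 0.10562240759669053
corner [0.65143949 0.08263053 0.03      ] 0.04505000894573048 -0.10415481536777269
top3 [233 237  21  21 324] [242.20679012 246.53703704] [0.58796227 0.18055824 0.022     ]
side3 [307 288  23  17 266] [316.97368421 296.86466165] [0.58991396 0.18322057 0.022     ]
```

The lid stands at about 88° and the fossil centre is at about (0.586, 0.181). Now to the magnifier.

```bash
python3 - <<'E'
from h import *
goal([.4645,-.296,.15],16.3)
E
```

```text
rot [  0.09  -0.48 -10.03] off(before rot) [-0.0656  0.3111  0.0842] off(after) [-0.1181  0.2951  0.0845]
```

Call:
{"api": "carry_out", "payload": {"rows": [{"offset": [-0.006, 0.031, 0], "rot": [0, 0, 0], "gripper": 1}, {"offset": [-0.01, 0.047, 0], "rot": [0, 0, 0], "gripper": 1}, {"offset": [-0.01, 0.047, 0], "rot": [0, 0, 0], "gripper": 1}, {"offset": [-0.01, 0.047, 0], "rot": [0, 0, 0], "gripper": 1}, {"offset": [-0.01, 0.047, 0.02], "rot": [0, 0, 0], "gripper": 1}, {"offset": [-0.01, 0.047, 0.032], "rot": [0, 0, 0], "gripper": 1}, {"offset": [-0.01, 0.045, 0.032], "rot": [0, 0, 0], "gripper": 1}, {"offset": [0, 0, 0], "rot": [0.1, -0.5, -10.0], "gripper": 1}, {"offset": [0, 0, 0], "rot": [0, 0, 0], "gripper": 1}, {"offset": [0, 0, 0], "rot": [0, 0, 0], "gripper": 1}]}}

```text
time: 8.28
position: [0.4644, -0.2891, 0.1465]
tool_rot: [-3.107, -0.457, 0.012]
ft_force: [-0.1, 0.1, -2.0]
grip_width: 0.981
```

```bash
python3 - <<'E'
from h import *
s=st(); print(s['joint_positions']); d=grab('wrist','wrist4')
goal([.4645,-.296,.010],16.3)
for p in ([.548,-.271,.012],[.4945,-.2872,.018],[.405,-.313,.018]): print(proj(d,p))
E
```

```text
8.275 [ 0.4644 -0.2891  0.1465] [-3.107 -0.457  0.012] [-0.13  0.13 -1.97] 0.9805793577509111
[[ 0.958  0.288 -0.008]
 [ 0.288 -0.958 -0.   ]
 [-0.007 -0.002 -1.   ]]
[-0.2034448   0.20530252  0.79717214  1.83518139 -0.15427276  1.17267603
 -0.6344351 ]
rot [-0.13  0.41  0.48] off(before rot) [-0.001   0.007   0.1366] off(after) [-0.0019  0.0067  0.1366]
(np.float64(328.736537111443), np.float64(105.95129398024207))
(np.float64(328.5663794353682), np.float64(187.26035306651212))
(np.float64(326.49662509567133), np.float64(304.7156439742017))
```

View pics/wrist4.png

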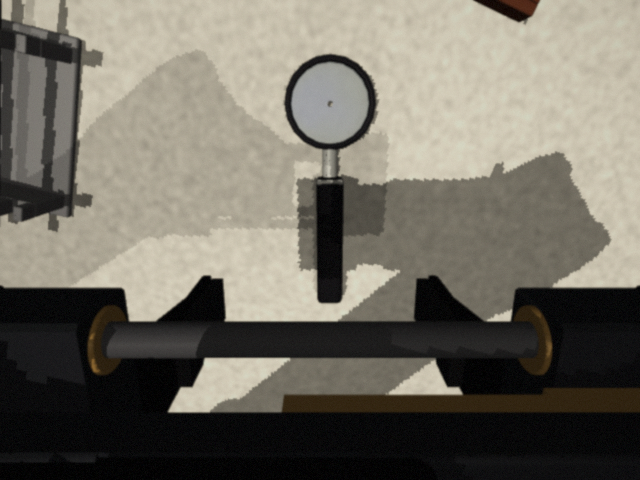

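Lens at (330,102), handle (330,180) to (329,300), with both jaws clear on either side. The wrist camera gives the refined pose.

```bash
python3 - <<'E'
from h import *
d=load('wrist4')
l=cast(d,330.5,102,.012);a=cast(d,330.3,185,.018);b=cast(d,329.5,296,.018);print(l,a,b)
e=(l-b)[:2];y=np.degrees(np.arctan2(e[1],e[0]));e/=np.linalg.norm(e);g=l[:2]-.085*e;print(y,np.degrees(np.arctan2(*(a-b)[1::-1])),g)
goal([*g,.010],y)
E
```

```text
[ 0.55084076 -0.27140604  0.012     ] [ 0.49642447 -0.28791402  0.018     ] [ 0.41285327 -0.31305703  0.018     ]
16.796237370605517 16.744298643886633 [ 0.46946699 -0.2959684 ]
rot [-0.13  0.41 -0.02] off(before rot) [0.0038 0.0084 0.1366] off(after) [0.0028 0.0081 0.1366]
```

Call:
{"api": "carry_out", "payload": {"rows": [{"offset": [0.003, 0.008, 0], "rot": [-0.1, 0.4, 0], "gripper": 1}, {"offset": [0, 0, 0.03], "rot": [0, 0, 0], "gripper": 1}, {"offset": [0, 0, 0.03], "rot": [0, 0, 0], "gripper": 1}, {"offset": [0, 0, 0.03], "rot": [0, 0, 0], "gripper": 1}, {"offset": [0, 0, 0.02], "rot": [0, 0, 0], "gripper": 1}, {"offset": [0, 0, 0.01], "rot": [0, 0, 0], "gripper": 1}, {"offset": [0, 0, 0], "rot": [0, 0, 0], "gripper": 1}]}}

```text
time: 9.2
position: [0.4688, -0.2966, 0.0261]
tool_rot: [-3.107, -0.459, 0.003]
ft_force: [0.5, -1.4, 0.1]
grip_width: 1.004
```

```bash
python3 - <<'E'
from h import *
s=st(); d=grab('wrist','wrist5')
goal([.4693,-.296,.010],16.8)
E
```

```text
9.2 [ 0.4688 -0.2966  0.0261] [-3.107e+00 -4.590e-01  3.000e-03] [ 0.47 -1.43  0.1 ] 1.0043625217786294
[[ 0.957  0.289 -0.002]
 [ 0.289 -0.957  0.   ]
 [-0.002 -0.001 -1.   ]]
rot [-0.    0.05  0.02] off(before rot) [ 0.0003 -0.0007  0.0167] off(after) [ 0.0003 -0.0007  0.0167]
```

View pics/wrist5.png

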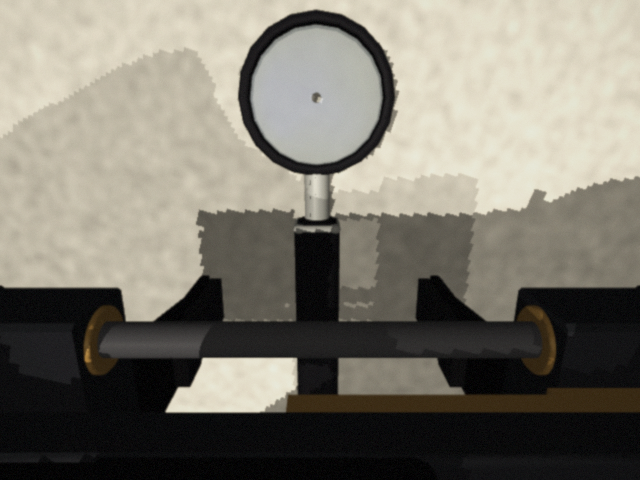

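The handle sits centred at column 317 between the jaws. I'll go down 16 mm, then close.

Call:
{"api": "carry_out", "payload": {"rows": [{"offset": [0, 0, 0.008], "rot": [0, 0, 0], "gripper": 1}, {"offset": [0, 0, 0.008], "rot": [0, 0, 0], "gripper": 1}, {"offset": [0, 0, 0], "rot": [0, 0, 0], "gripper": 1}, {"offset": [0, 0, 0], "rot": [0, 0, 0], "gripper": 0}, {"offset": [0, 0, 0], "rot": [0, 0, 0], "gripper": 0}, {"offset": [0, 0, 0], "rot": [0, 0, 0], "gripper": 0}, {"offset": [0, 0, 0], "rot": [0, 0, 0], "gripper": 0}, {"offset": [0, 0, 0], "rot": [0, 0, 0], "gripper": 0}, {"offset": [0, 0, 0], "rot": [0, 0, 0], "gripper": 0}], "grip_force": 35}}

```text
time: 10.38
position: [0.4687, -0.2964, 0.0102]
tool_rot: [-3.107, -0.459, 0.002]
ft_force: [-0.4, -0.1, 0.4]
grip_width: 0.401
```

```bash
python3 - <<'E'
from h import *
s=st()
E
```

```text
10.375 [ 0.4687 -0.2964  0.0102] [-3.107e+00 -4.590e-01  2.000e-03] [-0.41 -0.07  0.4 ] 0.4007527475347438
[[ 0.957  0.289 -0.002]
 [ 0.289 -0.957  0.   ]
 [-0.001 -0.001 -1.   ]]
```

Call:
{"api": "carry_out", "payload": {"rows": [{"offset": [0, 0, 0], "rot": [0, 0, 0], "gripper": 0}, {"offset": [0, 0, 0], "rot": [0, 0, 0], "gripper": 0}, {"offset": [0, 0, 0], "rot": [0, 0, 0], "gripper": 0}, {"offset": [0, 0, 0], "rot": [0, 0, 0], "gripper": 0}]}}

```text
time: 10.88
position: [0.4687, -0.2963, 0.0102]
tool_rot: [-3.107, -0.46, 0.003]
ft_force: [-0.3, 0.3, 0.0]
grip_width: 0.225
```

The opening is 0.225, or 19.6 mm, which matches the 20 mm handle. Lifting.

Call:
{"api": "carry_out", "payload": {"rows": [{"offset": [0, 0, 0], "rot": [0, 0, 0], "gripper": 0}, {"offset": [0, 0, 0], "rot": [0, 0, 0], "gripper": 0}, {"offset": [0, 0, -0.01], "rot": [0, 0, 0], "gripper": 0}, {"offset": [0, 0, -0.02], "rot": [0, 0, 0], "gripper": 0}, {"offset": [0, 0, -0.03], "rot": [0, 0, 0], "gripper": 0}, {"offset": [0, 0, -0.03], "rot": [0, 0, 0], "gripper": 0}, {"offset": [0, 0, -0.03], "rot": [0, 0, 0], "gripper": 0}, {"offset": [0, 0, -0.03], "rot": [0, 0, 0], "gripper": 0}, {"offset": [0, 0, -0.01], "rot": [0, 0, 0], "gripper": 0}, {"offset": [0, 0, 0], "rot": [0, 0, 0], "gripper": 0}]}}

```text
time: 12.12
position: [0.4692, -0.2967, 0.1709]
tool_rot: [-3.108, -0.46, -0.0]
ft_force: [0.1, 0.5, -1.5]
grip_width: 0.225
```

```bash
python3 - <<'E'
from h import *
s=st(); d=grab('wrist','wrist6'); d=grab('side','side6')
# target: lens over fossil, yaw 7
f=np.array([.586,.181]);e=np.array([np.cos(.1225),np.sin(.1225)]);p=f-.085*e;print(p)
goal([*p,.16],7)
E
```

```text
12.125 [ 0.4692 -0.2967  0.1709] [-3.108 -0.46  -0.   ] [ 0.11  0.53 -1.54] 0.2253635952369143
[[ 0.957  0.289  0.   ]
 [ 0.289 -0.957  0.   ]
 [ 0.    -0.    -1.   ]]
[0.50163697 0.17061352]
rot [-0.09  0.16  9.83] off(before rot) [ 0.167  -0.437   0.0097] off(after) [ 0.0899 -0.4591  0.0093]
```

View pics/wrist6.png

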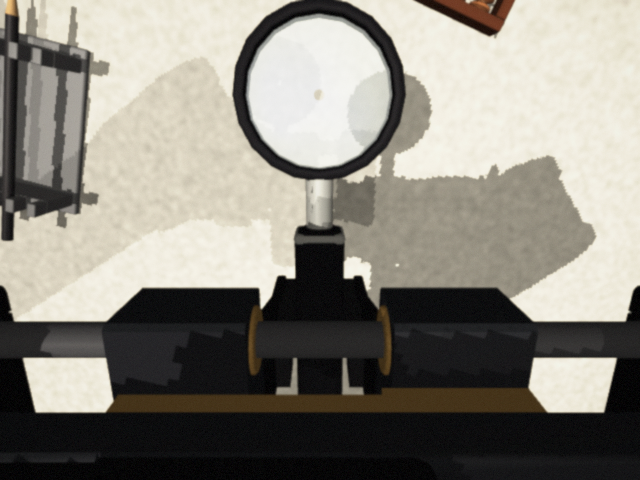

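View pics/side6.png

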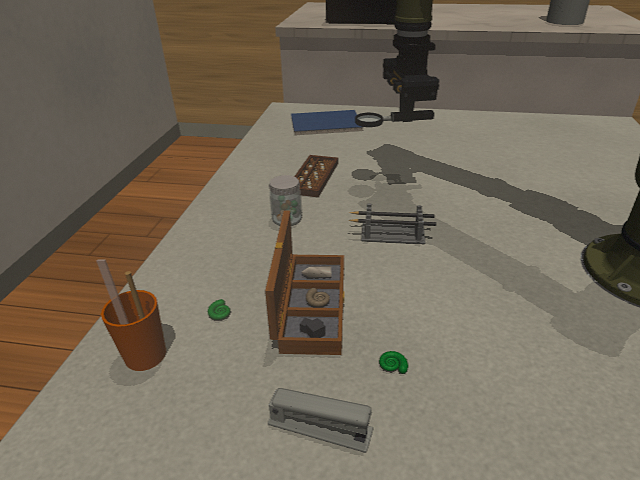

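Held level: the lens is at (319,92) in the wrist view, and in the side view it hangs clear. I'll carry it over at z ≈ 0.17.

Call:
{"api": "carry_out", "payload": {"rows": [{"offset": [0.004, -0.01, 0], "rot": [0, 0, 0], "gripper": 0}, {"offset": [0.008, -0.02, 0], "rot": [0, 0, 0], "gripper": 0}, {"offset": [0.012, -0.03, 0], "rot": [0, 0, 0], "gripper": 0}, {"offset": [0.015, -0.04, 0], "rot": [0, 0, 0], "gripper": 0}, {"offset": [0.015, -0.04, 0], "rot": [0, 0, 0], "gripper": 0}, {"offset": [0.015, -0.04, 0], "rot": [0, 0, 0], "gripper": 0}, {"offset": [0.015, -0.04, 0], "rot": [0, 0, 0], "gripper": 0}, {"offset": [0.015, -0.04, 0], "rot": [0, 0, 0], "gripper": 0}, {"offset": [0.015, -0.04, 0], "rot": [0, 0, 0], "gripper": 0}, {"offset": [0.015, -0.04, 0], "rot": [0, 0, 0], "gripper": 0}]}}

```text
time: 13.48
position: [0.4931, 0.0683, 0.1695]
tool_rot: [-3.107, -0.46, 0.005]
ft_force: [0.7, -0.4, -2.0]
grip_width: 0.221
```

Call:
{"api": "carry_out", "payload": {"rows": [{"offset": [0.012, -0.03, 0], "rot": [0, 0, 2], "gripper": 0}, {"offset": [0.008, -0.02, 0], "rot": [0, 0, 3], "gripper": 0}, {"offset": [0.004, -0.01, 0], "rot": [0, 0, 3], "gripper": 0}, {"offset": [0, 0, 0], "rot": [0, 0, 1.8], "gripper": 0}, {"offset": [0, 0, 0], "rot": [0, 0, 0], "gripper": 0}, {"offset": [0, 0, 0], "rot": [0, 0, 0], "gripper": 0}]}}

```text
time: 14.22
position: [0.5012, 0.1297, 0.1701]
tool_rot: [-3.135, -0.191, 0.003]
ft_force: [-0.8, 0.5, -1.2]
grip_width: 0.226
```

```bash
python3 - <<'E'
from h import *
d=load('wrist6'); p=cast(d,319,92,.173)-np.array([.4692,-.2967,.1709]); print('lens-TCP along', p, np.hypot(*p[:2]),np.degrees(np.arctan2(p[1],p[0])))
s=st(); d=grab('wrist','wrist7')
goal([.5016,.1706,.16],7)
E
```

```text
lens-TCP along [0.0824171  0.02435884 0.0021    ] 0.08594144071421796 16.465342312470753
14.225 [0.5012 0.1297 0.1701] [-3.135e+00 -1.910e-01  3.000e-03] [-0.81  0.46 -1.19] 0.22644581819837273
[[ 0.993  0.122 -0.002]
 [ 0.122 -0.993  0.   ]
 [-0.002 -0.    -1.   ]]
rot [-0.03  0.1  -0.02] off(before rot) [ 0.0053 -0.0404  0.0102] off(after) [ 0.0053 -0.0404  0.0102]
```

View pics/wrist7.png

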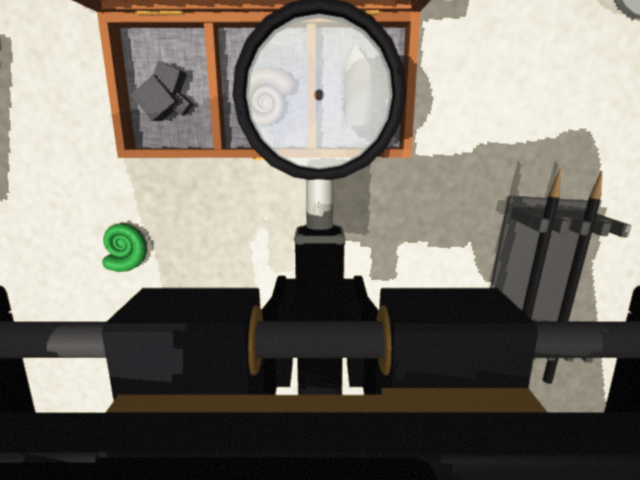

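Through the lens the fossil shows at about (270,96). I'll shift left about 40 mm and descend.

Call:
{"api": "carry_out", "payload": {"rows": [{"offset": [0.001, -0.01, 0], "rot": [0, 0, 0], "gripper": 0}, {"offset": [0.002, -0.02, 0], "rot": [0, 0, 0], "gripper": 0}, {"offset": [0.001, -0.01, 0.01], "rot": [0, 0, 0], "gripper": 0}, {"offset": [0, 0, 0.02], "rot": [0, 0, 0], "gripper": 0}, {"offset": [0, 0, 0.02], "rot": [0, 0, 0], "gripper": 0}, {"offset": [0, 0, 0.02], "rot": [0, 0, 0], "gripper": 0}, {"offset": [0, 0, 0.01], "rot": [0, 0, 0], "gripper": 0}, {"offset": [0, 0, 0], "rot": [0, 0, 0], "gripper": 0}, {"offset": [0, 0, 0], "rot": [0, 0, 0], "gripper": 0}]}}

```text
time: 15.4
position: [0.5008, 0.171, 0.0909]
tool_rot: [-3.135, -0.193, 0.001]
ft_force: [0.8, 0.2, -0.4]
grip_width: 0.224
```

```bash
python3 - <<'E'
from h import *
d=load('wrist7'); print('fossil',cast(d,266,102,.026),cast(d,271,95,.022))
s=st(); d=grab('wrist','wrist8')
goal([.5014,.1706,.056],7)
E
```

```text
fossil [0.58506363 0.17805476 0.026     ] [0.59041023 0.17539887 0.022     ]
15.4 [0.5008 0.171  0.0909] [-3.135e+00 -1.930e-01  1.000e-03] [ 0.82  0.2  -0.39] 0.22371271110332225
[[ 0.992  0.122 -0.001]
 [ 0.122 -0.992  0.001]
 [-0.    -0.001 -1.   ]]
rot [-0.06  0.01  0.03] off(before rot) [0.0004 0.0005 0.0351] off(after) [0.0004 0.0005 0.0351]
```

View pics/wrist8.png

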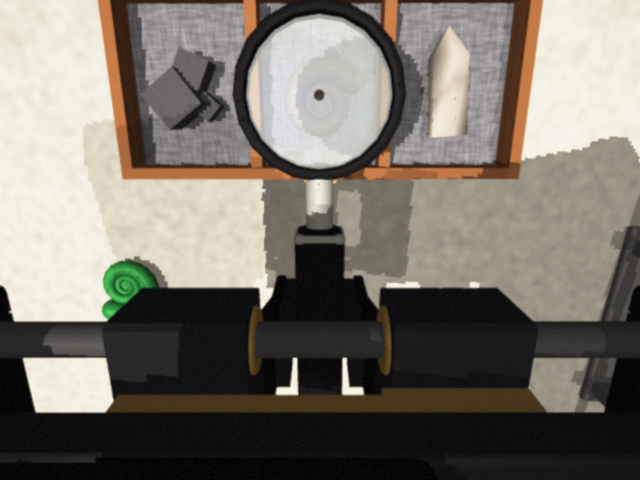

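Call:
{"api": "carry_out", "payload": {"rows": [{"offset": [0, 0.001, 0.01], "rot": [0, 0, 0], "gripper": 0}, {"offset": [0, 0, 0.01], "rot": [0, 0, 0], "gripper": 0}, {"offset": [0, 0, 0.01], "rot": [0, 0, 0], "gripper": 0}, {"offset": [0, 0, 0.005], "rot": [0, 0, 0], "gripper": 0}, {"offset": [0, 0, 0], "rot": [0, 0, 0], "gripper": 0}, {"offset": [0, 0, 0], "rot": [0, 0, 0], "gripper": 0}]}}

```text
time: 16.2
position: [0.5006, 0.1698, 0.0555]
tool_rot: [-3.135, -0.192, 0.002]
ft_force: [0.5, 0.1, -1.1]
grip_width: 0.225
```

```bash
python3 - <<'E'
from h import *
d=load('wrist8'); print('fossil',cast(d,320,103,.026),cast(d,323,94,.022))
s=st(); d=grab('wrist','wrist9'); print('lens',cast(d,319,92,.058)); grab('top','top9'); grab('side','side9')
w=d['img'][0:300]; cv2.imwrite('pics/z9.png',cv2.cvtColor(w[:, 60:560],cv2.COLOR_RGB2BGR))
for n,(y0,y1,x0,x1,k) in {'side9':(190,370,230,420,4),'top9':(185,320,165,315,5)}.items():
    a=cv2.imread('pics/%s.png'%n); a=cv2.resize(a[y0:y1,x0:x1],None,fx=k*.8,fy=k*.8,interpolation=cv2.INTER_CUBIC); cv2.imwrite('pics/z_%s.png'%n,a)
E
```

```text
fossil [0.58544537 0.18050154 0.026     ] [0.59034401 0.17949186 0.022     ]
16.2 [0.5006 0.1698 0.0555] [-3.135e+00 -1.920e-01  2.000e-03] [ 0.48  0.15 -1.06] 0.22536310516411007
[[ 0.993  0.122 -0.001]
 [ 0.122 -0.993  0.001]
 [-0.001 -0.001 -1.   ]]
lens [0.5860215  0.17966201 0.058     ]
```

View pics/z9.png

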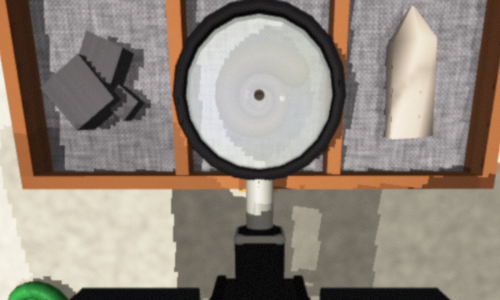

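View pics/z_side9.png

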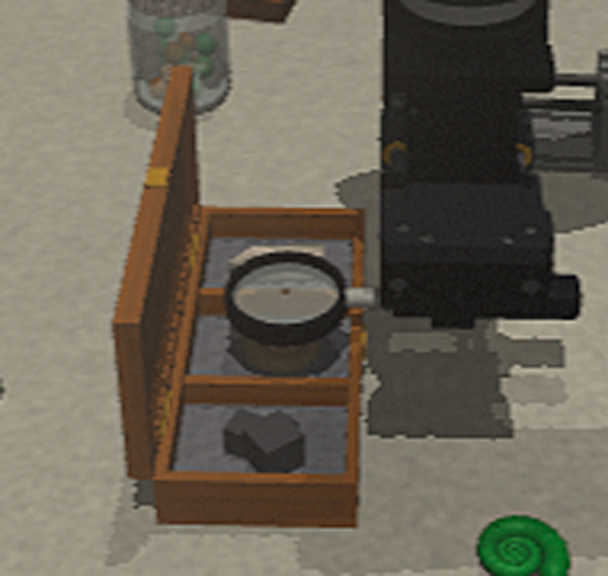

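View pics/z_top9.png

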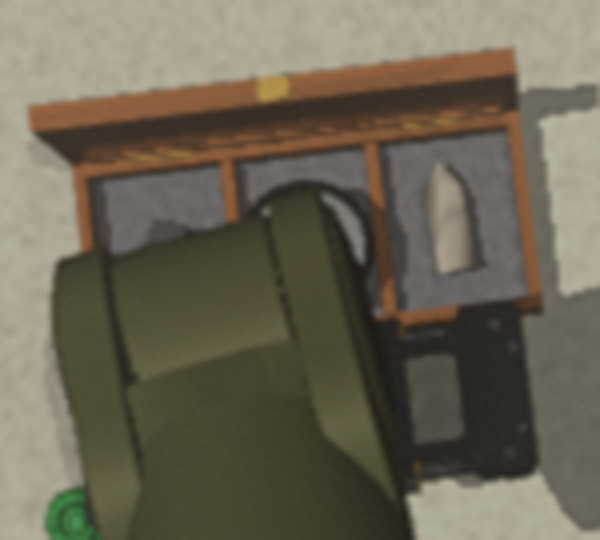

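The lens is at (0.586, 0.180) against the fossil at about (0.587, 0.180). The lid is upright and everything else is in place. I'll let it settle, then hand in.

Call:
{"api": "carry_out", "payload": {"rows": [{"offset": [0, 0, 0], "rot": [0, 0, 0], "gripper": 0}, {"offset": [0, 0, 0], "rot": [0, 0, 0], "gripper": 0}, {"offset": [0, 0, 0], "rot": [0, 0, 0], "gripper": 0}, {"offset": [0, 0, 0], "rot": [0, 0, 0], "gripper": 0}]}}

```text
time: 16.85
position: [0.5003, 0.1697, 0.0553]
tool_rot: [-3.135, -0.192, 0.003]
ft_force: [-0.2, -0.0, -1.5]
grip_width: 0.229
```

```bash
python3 - <<'E'
from h import *
st(); print(workorder.close_job())
E
```

```text
16.85 [0.5003 0.1697 0.0553] [-3.135e+00 -1.920e-01  3.000e-03] [-0.17 -0.05 -1.48] 0.22884282144449072
[[ 0.992  0.122 -0.002]
 [ 0.122 -0.992  0.   ]
 [-0.002 -0.001 -1.   ]]
the job is handed in; nothing more can be done
None
```

I pushed the lid upright with closed fingers and backed away. Then I gripped the magnifier by its handle, carried it over the rack and handed in the job at 16.9 s, still holding it above the fossil. The hand-in reports no verdict, so these are my last checks:

| Check | Measured | Required |
|---|---|---|
| Lid angle | about 88°, measured after the push; still upright in the last pictures | 90° ± 9° |
| Lens to fossil, horizontally | about 1–4 mm | under 12 mm |
| Lens height | about 51 mm, worked out from the tool height | 40–64 mm |
| Tool tilt | about 0.1° | 9° (for the magnifier) |
| Handle against the box's x axis | within about 1°, taken from the tool's yaw | 15° |
| Gripper opening | about 20 mm, the handle's width | holding the handle |

The views did not agree fully on the fossil's centre. They differed by up to about 8 mm in y (0.175–0.183, one reading 0.186), and I used the middle of that range.

In the last views I saw no contact with the box or specimens, and nothing else appeared to have moved. In the final top view the arm hid part of the box, so there I relied on the side and wrist cameras. The side view's picture is of a moment about 0.6 s before hand-in.

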